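# Set the brass studs of an inlaid plaque

## Robot

A 6-joint arm with a two-finger parallel gripper is mounted at the origin on the work surface. World frame = base frame: x ahead of the robot, y to its left, z up, the work surface at z = 0. Lengths are in m, angles in rad, forces in N, time in s.
With the tool pointing down it reaches from about 0.25 to 0.725 m from the base axis. Payload 4 kg.
Tool frame: the origin (TCP) lies at the very end of the fingers, on their centre line; the grasp point (between the pads) lies 19 mm behind it; z points along the fingers, y is the line along which they close (so a half turn about z gives the same grasp; the last joint's range is limited). The gripper opens to 85 mm and grips with 20 to 120 N. Pads are 22 mm wide; open, the fingers measure 114 mm over their backs; the gripper's body (76 mm by 85 mm) begins 54 mm behind the grasp point. The pads swing forward as they close: fully open they stand 13 mm farther back than shut.
Start: joints at [-1.195, 0.241, 0.005, 1.335, 0, 1.571], TCP at [0.184, -0.465, 0.231] pointing down, gripper open.
Joint ranges: [-2.72, 2.72], [-1.05, 1.87], [-1.09, 1.28], [-1.99, 2.15], [-1.42, 1.44], [-3.14, 3.14]. Speed limits (rad/s): [2.79, 2.79, 3.14, 3.14, 3.14, 3.14].

## Interface

Orientations are given as a unit quaternion [x, y, z, w].
In Python, from workcell import monitor, viewer, job gives the robot as it stands.
- The arm moves only by the tool arm_command, never from a script. Its argument "increments" is a list of rows, each an object of numbers: "dx", "dy", "dz": the shift along the tool's x, y, z in cm; "wx", "wy", "wz": the turn, a rotation vector about the tool's x, y, z in rad; "grip": the finger opening in cm, from 0 to 8.54. In form: [{"dx": .., "dy": .., "dz": .., "wx": .., "wy": .., "wz": .., "grip": ..}, ...]. A call has 1 to 10 rows; each row is the pose to reach, as a shift and turn from the pose commanded when the call began, along the tool's axes at that moment; what a row does not reach only later rows make up. A row lasts 1/10 s, in which the tool goes at most 50 mm and 8.59 degrees, less where a joint would pass 70% of its speed; a pose out of reach is approached as far as the arm can. A call with a gripper value outside its range is refused whole. The fingers move at their own pace and stop on an object; the grip force is fixed at half the most. Time passes only in rows, so rows that repeat a pose let the fingers close. It gives the time, the measured TCP pose, the force, the opening and the grip force at its end, in the units of the state.
- monitor.get_obs(): the state, without advancing time (a new reading comes with each control period).
- viewer.camera(name): name is "scene" or "top" or "wrist"; returns (picture, depth): 480x640x3 uint8, red, green, blue; 480x640 float32, m along the optical axis (not along the pixel's ray), 0 where there is no reading.
- viewer.get_calibration(name): a dict with "fovy" (degrees; the focal length in pixels is half the picture's height over the tangent of half this angle, whatever the lens; pixels are square), "cx", "cy" (the principal point, pixels), "view" (4x4, takes a point from world to camera coordinates). Camera axes: x right, y up, looking along -z (the intrinsics and any distortion apply to the point x, -y, -z); pixel columns grow to the right and rows downward; lengths in m; the calibration is good to about 2 mm. A picture is of the moment at which its call begins: read the wrist's pose just before it. get_calibration takes no time and is no camera call; for the wrist camera it gives the pose at the moment of the call.
- job.job_done(): hands the job in; it is judged then, once.
The state is a dict: "clock": time; "joint_pos": joint angles; "joint_vel": joint speeds; "tau": joint torques, N m; "eef_pos": TCP position; "tool_rot": TCP orientation; "ft_force": force on the tool from outside, world axes, zero at the start; "ft_torque": the same for the moment, N m; "grip_width": finger opening in m; "grasp_force": force on a finger pad.
Only numpy, scipy, OpenCV 4.12 (cv2) and the standard library are available. Lean on these libraries where they do the work, as an engineer would, in place of code of your own. Each camera call takes 0.05 s, during which the arm holds its last target. There are 200 camera calls.

## Task

Lift the wooden lid off the round dish by its knob and lay it aside flat on the bench, knob up. Then take the punch from its stand and, with its tip, press the three brass studs in the dish fully home, the largest first, then the medium one, then the smallest, never pressing the punch on the dish's wood and keeping the fingers off the studs. Finally hang the punch back upright in its stand by its collar; do not shift the jar, phone or scissors.

Things in the scene. Friction and masses are not known exactly. Their poses are not given: they have to be found in the camera images.
- dish: Fixed round shallow wooden dish, 160 mm outer diameter, wall 8 mm, rim 35 mm high, inner floor 14 mm above the bench, dark inside, with a small brass wire flower and border. Origin: centre of its underside, on the bench; z up.
- lid: Loose round lid of plain wood, 156 mm across, 0.16 kg, lying on the dish's rim. Origin: centre of the underside of its 5 mm deep, 132 mm wide locating step (30 mm above the bench when on the dish, 0 when on the bench). Disc from z = 5 to 15 mm; on it a dark wooden knob from z = 15 to 65 mm, 34 mm across from z = 33 to 61 mm, with a 22 mm neck below. z axis up through the knob.
- stud_large: Large brass stud, a flat round cap 40 mm across and 3 mm thick standing on the dish's inner floor, under the lid. Origin: centre of the cap's top face; it moves with the stud. Raised, this is 23 mm above the bench; it slides straight down 6 mm against about 3 N of friction to a stop (top 17 mm above the bench, 3 mm above the wood), and stays where it is left.
- stud_medium: Medium brass stud, a flat round cap 30 mm across and 3 mm thick standing on the dish's inner floor, under the lid. Origin: centre of the cap's top face; it moves with the stud. Raised, this is 23 mm above the bench; it slides straight down 6 mm against about 3 N of friction to a stop (top 17 mm above the bench, 3 mm above the wood), and stays where it is left.
- stud_small: Small brass stud, a flat round cap 20 mm across and 3 mm thick standing on the dish's inner floor, under the lid. Origin: centre of the cap's top face; it moves with the stud. Raised, this is 23 mm above the bench; it slides straight down 6 mm against about 3 N of friction to a stop (top 17 mm above the bench, 3 mm above the wood), and stays where it is left.
- punch: Loose setting punch, 142 mm long, 0.2 kg, hanging upright in the stand. Origin: centre of the underside of its steel collar (44 mm across, 6 mm thick). z axis up along it: square dark wooden handle 26 x 26 mm, sides along the body's x and y, from z = 6 to 82 mm; round steel shank 14 mm across below the collar, narrowing to a blunt 8 mm tip at z = -60 mm.
- punch_tip (a point): End of the punch's tip, on its axis, 60 mm below the collar's underside.
- stand: Fixed wooden fork stand on either side of the dish: base 100 (x) x 90 (y) x 10 mm, two upright cheeks 80 mm long in x, 31 mm thick, tops 90 mm above the bench, with a 26 mm wide slot between them along x, open at both ends and above. The punch's collar rests on the cheeks, its shank in the slot. Origin: centre of the underside; the punch hangs near this axis.
- jar: Loose glass jar with a white cap, 64 mm across, 85 mm tall, on the other side of the dish from the stand. Origin: centre of its underside. To be left alone.
- phone: Loose phone in a green case lying flat beyond the dish, 162 (x) x 80 (y) x 10 mm. Origin: centre of its underside. To be left alone.
- scissors: Loose scissors lying flat near the robot, about 190 mm long, 100 mm wide over the black finger loops (at -x), 15 mm high; blades towards +x. Origin: on the bench near the middle. To be left alone.
Things that resemble listed ones, but are neither listed nor needed, are in the scene too. Leave any blue look-alike of the stand alone. Several things have the shape of the dish; the one meant has the colours described above.

How it is judged:
On the way, in this order (a step that is already met when the one before it is completed fails the run):
1. the lid lies flat on the bench, knob up, beside the dish, and all studs are still raised (height (world z) of lid below 0.006 m and angle between lid's own z axis and vertical below 0.08 rad and horizontal distance between lid and dish above 0.14 m and z of each of stud_large, stud_medium, stud_small in the frame of dish above 0.0215 m), for 0.1 s.
2. the punch's tip presses the large stud home, the other two still raised (z of stud_large in the frame of dish below 0.0185 m and contact force between punch and stud_large above 0.5 N and distance between punch_tip and stud_large below 0.025 m and z of each of stud_medium, stud_small in the frame of dish above 0.0215 m), for 0.03 s.
3. the punch's tip presses the medium stud home, the small one still raised (z of stud_medium in the frame of dish below 0.0185 m and contact force between punch and stud_medium above 0.5 N and distance between punch_tip and stud_medium below 0.025 m and z of stud_small in the frame of dish above 0.0215 m), for 0.03 s.
4. the punch's tip presses the small stud home (z of stud_small in the frame of dish below 0.0185 m and contact force between punch and stud_small above 0.5 N and distance between punch_tip and stud_small below 0.025 m), for 0.03 s.
At the end, for the whole second after the job is handed in: Lid at rest flat on the bench, knob up (within 6 mm of it, tilt < 0.08 rad, over 140 mm from the dish's centre); all studs within 1.5 mm of their stop; punch hanging at rest in the slot by its collar (within 36 mm along, 12 mm across, collar 86-94 mm up, tilt < 0.1 rad) (height (world z) of lid below 0.006 m and angle between lid's own z axis and vertical below 0.08 rad and horizontal distance between lid and dish above 0.14 m and z of each of stud_large, stud_medium, stud_small in the frame of dish below 0.0185 m and x of punch in the frame of stand between -0.036 and 0.036 m and y of punch in the frame of stand between -0.012 and 0.012 m and height (world z) of punch between 0.086 and 0.094 m and angle between punch's own z axis and vertical below 0.1 rad and linear speed of each of punch, lid below 0.02 m/s); the robot touches nothing.
It fails at once if the punch presses on the dish's wood (over 3 N) (contact force between punch and dish above 3 N).
It fails at once if the fingers press a stud (over 1 N) (contact force between the fingers and stud_large above 1 N or contact force between the fingers and stud_medium above 1 N or contact force between the fingers and stud_small above 1 N).
It fails at once if the jar, phone or scissors are shifted (over 25 mm) (distance of any of jar, phone, scissors from where it was at the start of the episode above 0.025 m).
It also fails if it takes over 62 s, if anything falls off the work surface, if the arm or the gripper's body presses on something with over 40 N, if the wrist force passes 120 N, or if a joint passes its speed limit or range.

## Working session

There is one attempt and no reset: what is moved stays moved. The work goes in short steps, Python scripts to look and compute and a tool call to move; the robot and the scene stay as the last step left them, time stands still between calls to the robot, and variables do not carry over. Pictures are saved under pics/ and viewed, at most 10 in all, crops included, and the job is handed in when it is done.

Besides the shell and the picture viewer there is one more tool, called after "Request:" in YAML: its name, and indented under it one key for each argument. arm_command: Moves the arm, as the interface text tells. Its arguments: {"type":"object","properties":{"increments":{"type":"array","items":{"type":"object","properties":{"dx":{"type":"number"},"dy":{"type":"number"},"dz":{"type":"number"},"wx":{"type":"number"},"wy":{"type":"number"},"wz":{"type":"number"},"grip":{"type":"number"}}}}},"required":["increments"]}

```bash
mkdir -p pics
cat > h.py <<'E'
import numpy as np, cv2
from workcell import monitor, viewer, job
def grab(n):
    c=viewer.get_calibration(n); p,d=viewer.camera(n); return c,p,d
def cloud(c,d):
    f=240/np.tan(np.radians(c['fovy'])/2); v,u=np.mgrid[:480,:640]
    P=np.stack([(u-c['cx'])/f*d,-(v-c['cy'])/f*d,-d,np.ones_like(d)],-1)
    return (P@np.linalg.inv(np.array(c['view'])).T)[...,:3]
def ray(c,u,v,z):
    f=240/np.tan(np.radians(c['fovy'])/2); M=np.linalg.inv(np.array(c['view']))
    r=M[:3,:3]@np.array([(u-c['cx'])/f,-(v-c['cy'])/f,-1]); o=M[:3,3]
    return o+r*(z-o[2])/r[2]
E
python3 - <<'E'
from h import *
for n in('top','scene'):
    c,p,d=grab(n); np.savez(n,p=p,d=d); print(n,{k:(np.round(v,3).tolist()) for k,v in c.items()})
    cv2.imwrite(f'pics/{n}.png',p[...,::-1])
o=monitor.get_obs(); print(o)
E
```

```text
top {'fovy': 48.338, 'cx': 315.474, 'cy': 240.115, 'view': [[-0.005, -1.0, 0.003, -0.075], [0.989, -0.005, 0.146, -0.556], [-0.146, 0.003, 0.989, -1.364], [0.0, 0.0, 0.0, 1.0]]}
scene {'fovy': 49.923, 'cx': 318.65, 'cy': 230.807, 'view': [[-0.03, 1.0, 0.002, 0.06], [-0.813, -0.025, 0.582, 0.369], [0.582, 0.016, 0.813, -1.531], [0.0, 0.0, 0.0, 1.0]]}
{'clock': 0.1, 'joint_pos': array([-1.19502153e+00,  2.41309638e-01,  3.85567680e-03,  1.33521783e+00,
        3.10870570e-05,  1.57084598e+00]), 'joint_vel': array([-0.00034001, -0.00171276,  0.00284953,  0.00021758, -0.00172708,
        0.00019857]), 'tau': array([ 6.75065767e-04, -3.73137474e+01,  2.53009683e+01,  1.08570416e-02,
        4.14633575e-05, -7.50887438e-06]), 'eef_pos': array([ 0.18329471, -0.46457411,  0.23051473]), 'tool_rot': array([ 9.82405235e-01,  1.86759402e-01, -1.59906580e-04, -9.24130178e-04]), 'ft_force': array([-0.27451904, -0.00198221, -0.16746183]), 'ft_torque': array([-0.027569  , -0.02001979, -0.04743799]), 'grasp_force': 0.0, 'grip_width': 0.08527727097033506}
```

View pics/top.png

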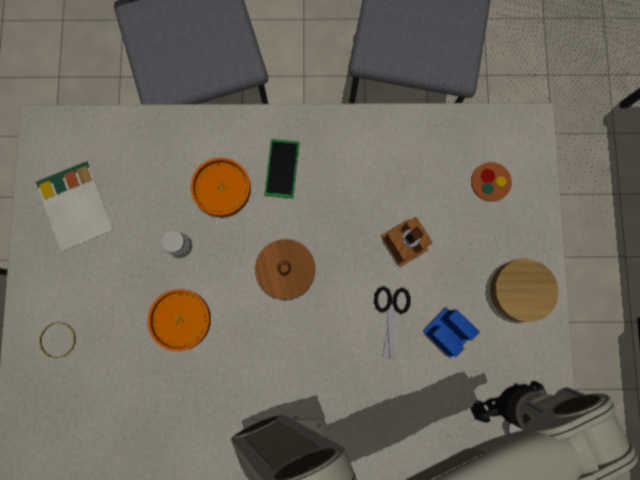

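View pics/scene.png

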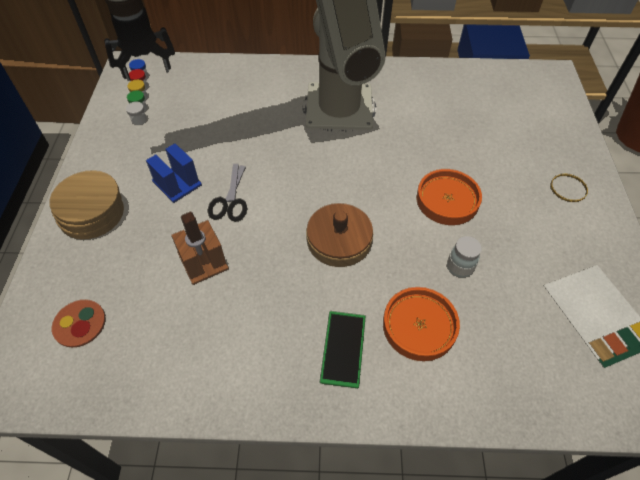

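Top picture: lidded dish at (285,268) with dark knob at (284,268). The orange open dishes at (220,187) and (179,320) are look-alikes, and the wood stack at (525,290) is also not it. The brown stand with the punch is at (407,241); the blue stand at (451,331) is to be left alone. Jar (176,243), phone (282,168), scissors (392,315). Next I measure and make the confirming crop.

Run:
```python
from h import *
for n in('top','scene'):
    z=np.load(n+'.npz'); c=viewer.get_calibration(n); p,d=z['p'],z['d']; P=cloud(c,d)
    def sel(u0,u1,v0,v1,zl,zh):
        m=np.zeros(d.shape,bool); m[v0:v1,u0:u1]=1
        m&=(P[...,2]>zl)&(P[...,2]<zh)&(d>0); return m
    R={'top':dict(disc=(245,325,225,310,.035,.055),knob=(270,300,250,285,.08,.11),base=(375,435,210,270,.004,.03),cheek=(375,435,210,270,.075,.1),handle=(375,435,210,270,.14,.19),scis=(365,420,280,365,.004,.03),jar=(155,200,225,265,.06,.1),phone=(255,305,130,205,.004,.03)),
     'scene':dict(disc=(300,380,195,270,.035,.055),knob=(325,355,200,240,.08,.11),cheek=(165,235,205,285,.075,.1),handle=(165,235,205,285,.14,.19),jar=(440,490,230,280,.06,.1))}[n]
    print(n,'bench z',np.round(np.median(P[300:320,200:240,2]),4))
    for k,r in R.items():
        m=sel(*r); 
        if m.sum()<5: print(k,m.sum()); continue
        q=P[m]; rect=cv2.minAreaRect((q[:,:2]*1000).astype(np.float32))
        print(k,m.sum(),'zmed',np.round(np.median(q[:,2]),4),'rect',np.round(rect[0],1),np.round(rect[1],1),round(rect[2],1))
p=np.load('top.npz')['p']; s=np.load('scene.npz')['p']
a=cv2.resize(p[200:360,220:490],(800,474),interpolation=2); cv2.imwrite('pics/crop1.png',a[...,::-1])
```

```text
top bench z 0.002
disc 2782 zmed 0.0462 rect [479.8   2.2] [156.1 157.1] 48.8
knob 49 zmed 0.0938 rect [479.   3.] [31.7 31.8] 43.0
base 744 zmed 0.0072 rect [ 562.1 -319. ] [161.7 162.1] 89.3
cheek 775 zmed 0.0914 rect [ 552.5 -316.5] [79.9 89.1] 30.4
handle 144 zmed 0.1722 rect [ 550.9 -317.2] [26.  26.4] 33.7
scis 1589 zmed 0.0084 rect [ 342.8 -279.4] [144.4 221. ] 88.8
jar 439 zmed 0.0856 rect [547.5 285.2] [58.6 55.9] 27.5
phone 2039 zmed 0.011 rect [765.6  20.2] [211.6 135.8] 0.1
scene bench z 0.0012
disc 2804 zmed 0.0462 rect [481.6   2.7] [158.1 155.3] 10.2
knob 93 zmed 0.0908 rect [482.    3.6] [32.3 32.3] 0.8
cheek 993 zmed 0.0911 rect [ 552.3 -315.7] [84.  88.2] 30.2
handle 242 zmed 0.1693 rect [ 552.6 -316.4] [27.5 26.3] 31.8
jar 602 zmed 0.0851 rect [548.9 286.6] [58.4 55.8] 17.4
```

View pics/crop1.png

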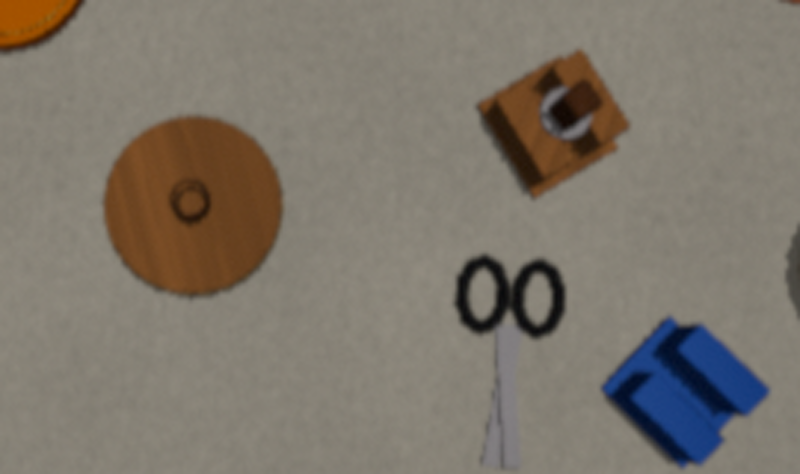

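The crop confirms it: the wood lid with its dark knob is at crop (193,203). The brown stand with the steel collar is at (568,112), its slot running upper-left to lower-right (about 30° in world). Dish ≈ (0.481, 0.003), stand ≈ (0.552, -0.316).

```bash
cat >> h.py <<'E'
from scipy.spatial.transform import Rotation as Ro
def inc(*targets):  # (x,y,z,yawdeg of tool x) -> tool-frame increments from the present pose
    o=monitor.get_obs(); R=Ro.from_quat(o['tool_rot'])
    e=R.as_matrix()
    print('t',round(o['clock'],2),'pos',np.round(o['eef_pos'],4),'yaw',round(np.degrees(np.arctan2(e[1,0],e[0,0])),2),'w',round(o['grip_width'],4),'F',np.round(o['ft_force'],1))
    for x,y,z,a in targets:
        a=np.radians(a); T=Ro.from_matrix(np.array([[np.cos(a),np.sin(a),0],[np.sin(a),-np.cos(a),0],[0,0,-1]]))
        print('d cm',np.round(100*R.inv().apply(np.array([x,y,z])-o['eef_pos']),2),'w',np.round((R.inv()*T).as_rotvec(),4))
E
python3 -c "
from h import *
inc((.3,-.2,.23,21.5),(.481,.003,.2,21.5),(.481,.003,.12,21.5))"
```

```text
t 0.1 pos [ 0.1833 -0.4646  0.2305] yaw 21.53 w 0.0853 F [-0.3 -0.  -0.2]
d cm [ 20.56 -20.33   0.09] w [-0.0019 -0.      0.0005]
d cm [ 44.85 -32.57   3.11] w [-0.0019 -0.      0.0005]
d cm [ 44.85 -32.55  11.11] w [-0.0019 -0.      0.0005]
```

Request:
arm_command:
  increments:
    - {"dx":44.85,"dy":-32.57,"dz":3.1}
    - {"dx":44.85,"dy":-32.57,"dz":3.1}
    - {"dx":44.85,"dy":-32.57,"dz":3.1}
    - {"dx":44.85,"dy":-32.57,"dz":3.1}
    - {"dx":44.85,"dy":-32.57,"dz":3.1}
    - {"dx":44.85,"dy":-32.57,"dz":3.1}
    - {"dx":44.85,"dy":-32.57,"dz":3.1}
    - {"dx":44.85,"dy":-32.57,"dz":3.1}
    - {"dx":44.85,"dy":-32.57,"dz":3.1}
    - {"dx":44.85,"dy":-32.57,"dz":3.1}

```text
validation failed for argument at $.in...
```

```bash
python3 -c "
from h import *
inc((.481,.003,.12,21.5),(.481,.003,.056,21.5))"
```

```text
t 0.1 pos [ 0.1833 -0.4646  0.2305] yaw 21.53 w 0.0853 F [-0.3 -0.  -0.2]
d cm [ 44.85 -32.55  11.11] w [-0.0019 -0.      0.0005]
d cm [ 44.85 -32.54  17.51] w [-0.0019 -0.      0.0005]
```

Request:
arm_command:
  increments:
    - {"dx":4,"dy":-3,"dz":0,"wx":0,"wy":0,"wz":0,"grip":8.5}
    - {"dx":8,"dy":-6,"dz":0,"wx":0,"wy":0,"wz":0,"grip":8.5}
    - {"dx":12,"dy":-9,"dz":0,"wx":0,"wy":0,"wz":0,"grip":8.5}
    - {"dx":16,"dy":-12,"dz":0,"wx":0,"wy":0,"wz":0,"grip":8.5}
    - {"dx":44.85,"dy":-32.6,"dz":3,"wx":0,"wy":0,"wz":0,"grip":8.5}
    - {"dx":44.85,"dy":-32.6,"dz":3,"wx":0,"wy":0,"wz":0,"grip":8.5}
    - {"dx":44.85,"dy":-32.6,"dz":3,"wx":0,"wy":0,"wz":0,"grip":8.5}
    - {"dx":44.85,"dy":-32.6,"dz":3,"wx":0,"wy":0,"wz":0,"grip":8.5}
    - {"dx":44.85,"dy":-32.6,"dz":3,"wx":0,"wy":0,"wz":0,"grip":8.5}
    - {"dx":44.85,"dy":-32.6,"dz":3,"wx":0,"wy":0,"wz":0,"grip":8.5}

```text
clock: 1.1
eef_pos: [0.4514, -0.0419, 0.2056]
tool_rot: [0.982, 0.187, -0.0, 0.0]
ft_force: [-0.1, -1.4, -0.4]
grip_width: 0.0852
grasp_force: 0.0
```

```bash
python3 -c "
from h import *
inc((.481,.003,.12,21.5),(.481,.003,.056,21.5))"
```

```text
t 1.1 pos [ 0.4514 -0.0419  0.2056] yaw 21.55 w 0.0852 F [-0.1 -1.4 -0.4]
d cm [ 4.41 -3.09  8.56] w [0.0001 0.0003 0.0008]
d cm [ 4.41 -3.09 14.96] w [0.0001 0.0003 0.0008]
```

Request:
arm_command:
  increments:
    - {"dx":4.4,"dy":-3.1,"dz":4,"wx":0,"wy":0,"wz":0,"grip":8.5}
    - {"dx":4.4,"dy":-3.1,"dz":6,"wx":0,"wy":0,"wz":0,"grip":8.5}
    - {"dx":4.4,"dy":-3.1,"dz":6,"wx":0,"wy":0,"wz":0,"grip":8.5}
    - {"dx":4.4,"dy":-3.1,"dz":6,"wx":0,"wy":0,"wz":0,"grip":8.5}
    - {"dx":4.4,"dy":-3.1,"dz":6,"wx":0,"wy":0,"wz":0,"grip":8.5}

```text
clock: 1.6
eef_pos: [0.4807, 0.0003, 0.1472]
tool_rot: [0.983, 0.186, 0.001, 0.0]
ft_force: [1.0, -0.2, -0.2]
grip_width: 0.0848
grasp_force: 0.0
```

```bash
python3 -c "
from h import *
inc((.481,.003,.057,21.5))
c,p,d=grab('wrist'); P=cloud(c,d)
for n,a,b in(('knob',.085,.105),('disc',.035,.055)):
    m=(P[...,2]>a)&(P[...,2]<b)&(d>0)&(np.hypot(P[...,0]-.48,P[...,1])<.09)
    q=P[m]; print(n,m.sum(),np.round(np.median(q[:,2]),4),cv2.minEnclosingCircle((q[:,:2]*1000).astype(np.float32)))
"
```

```text
t 1.6 pos [4.807e-01 3.000e-04 1.472e-01] yaw 21.46 w 0.0848 F [ 1.  -0.2 -0.2]
d cm [ 0.12 -0.25  9.02] w [ 0.0008 -0.0012 -0.0006]
knob 1026 0.0935 ((480.427001953125, 1.6734950542449951), 16.861478805541992)
disc 43745 0.0458 ((481.26654052734375, 2.1699039936065674), 78.87088012695312)
```

Request:
arm_command:
  increments:
    - {"dx":0.1,"dy":-0.2,"dz":3,"wx":0,"wy":0,"wz":0,"grip":8.5}
    - {"dx":0.1,"dy":-0.2,"dz":6,"wx":0,"wy":0,"wz":0,"grip":8.5}
    - {"dx":0.1,"dy":-0.2,"dz":9,"wx":0,"wy":0,"wz":0,"grip":8.5}
    - {"dx":0.1,"dy":-0.2,"dz":9,"wx":0,"wy":0,"wz":0,"grip":8.5}
    - {"dx":0.1,"dy":-0.2,"dz":9,"wx":0,"wy":0,"wz":0,"grip":3}
    - {"dx":0.1,"dy":-0.2,"dz":9,"wx":0,"wy":0,"wz":0,"grip":3}
    - {"dx":0.1,"dy":-0.2,"dz":9,"wx":0,"wy":0,"wz":0,"grip":2}
    - {"dx":0.1,"dy":-0.2,"dz":9,"wx":0,"wy":0,"wz":0,"grip":2}
    - {"dx":0.1,"dy":-0.2,"dz":9,"wx":0,"wy":0,"wz":0,"grip":2}
    - {"dx":0.1,"dy":-0.2,"dz":9,"wx":0,"wy":0,"wz":0,"grip":2}

```text
clock: 2.65
eef_pos: [0.482, 0.0033, 0.0579]
tool_rot: [0.982, 0.187, 0.002, 0.0]
ft_force: [-0.8, -0.2, 6.2]
grip_width: 0.0323
grasp_force: 59.2
```

```bash
python3 -c "
from h import *
inc((.481,.003,.147,21.5),(.30,.04,.147,21.5),(.30,.04,.07,21.5))
"
```

```text
t 2.65 pos [0.482  0.0033 0.0579] yaw 21.54 w 0.0323 F [-0.8 -0.2  6.2]
d cm [-0.07  0.01 -8.91] w [ 0.0013 -0.0032  0.0006]
d cm [-15.55 -10.08  -8.97] w [ 0.0013 -0.0032  0.0006]
d cm [-15.58 -10.09  -1.27] w [ 0.0013 -0.0032  0.0006]
```

Gripped (32 mm opening, 59 N). Lift 9 cm, carry it over to (0.30, 0.04).

Request:
arm_command:
  increments:
    - {"dx":0,"dy":0,"dz":-2,"wx":0,"wy":0,"wz":0,"grip":2}
    - {"dx":0,"dy":0,"dz":-5,"wx":0,"wy":0,"wz":0,"grip":2}
    - {"dx":-1.5,"dy":-1,"dz":-7,"wx":0,"wy":0,"wz":0,"grip":2}
    - {"dx":-4,"dy":-2.6,"dz":-7,"wx":0,"wy":0,"wz":0,"grip":2}
    - {"dx":-7,"dy":-4.5,"dz":-7,"wx":0,"wy":0,"wz":0,"grip":2}
    - {"dx":-10,"dy":-6.5,"dz":-7,"wx":0,"wy":0,"wz":0,"grip":2}
    - {"dx":-13,"dy":-8.5,"dz":-7,"wx":0,"wy":0,"wz":0,"grip":2}
    - {"dx":-15.5,"dy":-10.1,"dz":-6,"wx":0,"wy":0,"wz":0,"grip":2}
    - {"dx":-15.5,"dy":-10.1,"dz":-4,"wx":0,"wy":0,"wz":0,"grip":2}
    - {"dx":-15.5,"dy":-10.1,"dz":-4,"wx":0,"wy":0,"wz":0,"grip":2}

```text
clock: 3.65
eef_pos: [0.297, 0.0403, 0.0951]
tool_rot: [0.982, 0.187, -0.001, -0.0]
ft_force: [-0.2, -0.4, -1.1]
grip_width: 0.0321
grasp_force: 60.1
```

```bash
python3 -c "
from h import *
inc((.30,.04,.028,21.5))
c,p,d=grab('scene'); P=cloud(c,d)
m=(np.hypot(P[...,0]-.3,P[...,1]-.04)<.095)&(d>0); q=P[m]
h=np.histogram(q[:,2],np.arange(-.01,.2,.005)); print(h[0])
a=cv2.resize(p[100:340,180:500],(800,600),interpolation=2); cv2.imwrite('pics/c2.png',a[...,::-1])
"
```

```text
t 3.65 pos [0.297  0.0403 0.0951] yaw 21.58 w 0.0321 F [-0.2 -0.4 -1.1]
d cm [0.28 0.14 6.7 ] w [-0.0006  0.0025  0.0014]
[   2  497 1186   67    0    0    0    0    0    0    0    0    0    0
    0    0   16  150 1315  369    8    7   22   27   31   43   35   37
   46   16   33   58   67   45   44   58   51   59   51   66   97]
```

View pics/c2.png

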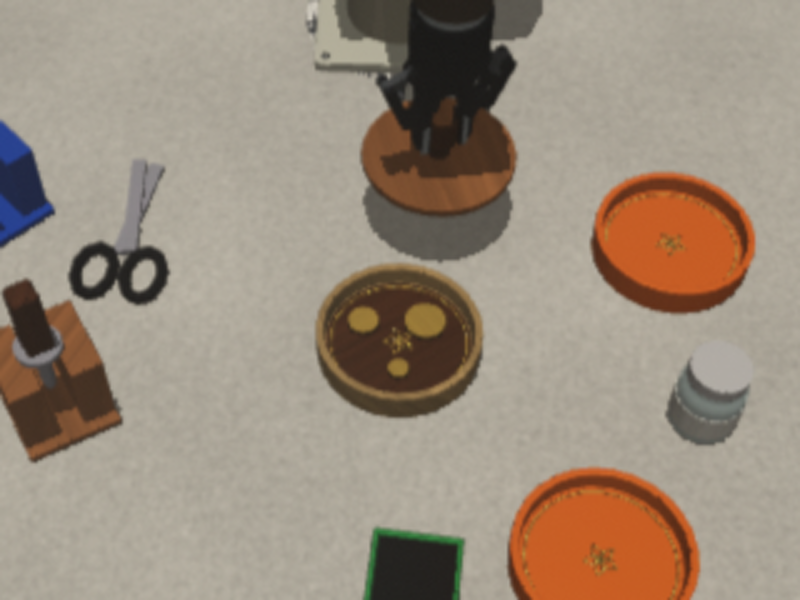

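The lid hangs level, and the dish is the dark-floored one. In the crop: large stud (425,320), medium (363,320), small (397,368), all raised. Lowering the lid now.

Request:
arm_command:
  increments:
    - {"dx":0,"dy":0,"dz":3,"wx":0,"wy":0,"wz":0,"grip":2}
    - {"dx":0,"dy":0,"dz":5.5,"wx":0,"wy":0,"wz":0,"grip":2}
    - {"dx":0,"dy":0,"dz":6.3,"wx":0,"wy":0,"wz":0,"grip":2}
    - {"dx":0,"dy":0,"dz":6.7,"wx":0,"wy":0,"wz":0,"grip":2}
    - {"dx":0,"dy":0,"dz":6.7,"wx":0,"wy":0,"wz":0,"grip":2}
    - {"dx":0,"dy":0,"dz":6.7,"wx":0,"wy":0,"wz":0,"grip":5}
    - {"dx":0,"dy":0,"dz":6.7,"wx":0,"wy":0,"wz":0,"grip":8.5}
    - {"dx":0,"dy":0,"dz":6.7,"wx":0,"wy":0,"wz":0,"grip":8.5}
    - {"dx":0,"dy":0,"dz":6.7,"wx":0,"wy":0,"wz":0,"grip":8.5}

```text
clock: 4.6
eef_pos: [0.2999, 0.0405, 0.0295]
tool_rot: [0.982, 0.187, 0.001, 0.0]
ft_force: [0.1, 0.1, 0.4]
grip_width: 0.0848
grasp_force: 0.0
```

```bash
python3 -c "
from h import *
inc((.30,.04,.2,21.5),(.48,.0,.2,30))
"
```

```text
t 4.6 pos [0.2999 0.0405 0.0295] yaw 21.53 w 0.0848 F [0.1 0.1 0.4]
d cm [ 1.000e-02  5.000e-02 -1.705e+01] w [ 0.0004 -0.0013  0.0006]
d cm [ 15.29  10.38 -17.03] w [ 0.0005 -0.0013 -0.1478]
```

Request:
arm_command:
  increments:
    - {"dx":0,"dy":0,"dz":-4,"wx":0,"wy":0,"wz":0,"grip":8.5}
    - {"dx":0,"dy":0,"dz":-8,"wx":0,"wy":0,"wz":0,"grip":8.5}
    - {"dx":3,"dy":2,"dz":-12,"wx":0,"wy":0,"wz":0,"grip":8.5}
    - {"dx":6,"dy":4,"dz":-15,"wx":0,"wy":0,"wz":0,"grip":8.5}
    - {"dx":10,"dy":6.8,"dz":-17,"wx":0,"wy":0,"wz":0,"grip":8.5}
    - {"dx":13,"dy":8.8,"dz":-17,"wx":0,"wy":0,"wz":-0.1,"grip":8.5}
    - {"dx":15.3,"dy":10.4,"dz":-17,"wx":0,"wy":0,"wz":-0.15,"grip":8.5}
    - {"dx":15.3,"dy":10.4,"dz":-17,"wx":0,"wy":0,"wz":-0.15,"grip":8.5}
    - {"dx":15.3,"dy":10.4,"dz":-17,"wx":0,"wy":0,"wz":-0.15,"grip":8.5}

```text
clock: 5.5
eef_pos: [0.4794, -0.0003, 0.1984]
tool_rot: [0.966, 0.259, -0.001, -0.0]
ft_force: [0.0, 0.1, -0.5]
grip_width: 0.0845
grasp_force: 0.0
```

Run:
```python
from h import *
inc((.552,-.316,.23,30.4))
c,p,d=grab('wrist'); P=cloud(c,d); cv2.imwrite('pics/w1.png',p[...,::-1])
# lid check
m=(np.hypot(P[...,0]-.3,P[...,1]-.04)<.075)&(d>0)&(P[...,2]<.03); print('lid',m.sum(), np.round(np.percentile(P[m][:,2],[5,50,95]),4) if m.sum() else '')
# dish rim
m=(P[...,2]>.03)&(P[...,2]<.041)&(d>0)&(np.hypot(P[...,0]-.481,P[...,1]-.003)<.09)
print('rim',cv2.minEnclosingCircle((P[m][:,:2]*1000).astype(np.float32)))
hsv=cv2.cvtColor(p,cv2.COLOR_RGB2HSV)
m=(P[...,2]>.0185)&(P[...,2]<.028)&(d>0)&(np.hypot(P[...,0]-.481,P[...,1]-.003)<.068)
n,l,s,ce=cv2.connectedComponentsWithStats(m.astype(np.uint8))
for i in range(1,n):
    if s[i,4]>150:
        q=P[l==i]; cc,r=cv2.minEnclosingCircle((q[:,:2]*1000).astype(np.float32))
        print(s[i,4],'px',np.round(ce[i],1),'enc',np.round(cc,1),round(r,1),'z',np.round(np.median(q[:,2]),4),'ray',np.round(ray(c,*ce[i],.023),4),hsv[l==i].mean(0))
```

```text
t 5.5 pos [ 4.794e-01 -3.000e-04  1.984e-01] yaw 30.07 w 0.0845 F [ 0.   0.1 -0.5]
d cm [-9.54 30.96 -3.18] w [-0.0011  0.0016 -0.0057]
lid 11812 [0.0143 0.0156 0.0167]
rim ((480.4552917480469, 2.0042362213134766), 79.82494354248047)
489 px [342.1 177.4] enc [516.4   1.5] 9.9 z 0.0235 ray [0.5165 0.0016 0.023 ] [ 20.20654397 161.13087935 159.01635992]
1804 px [279.7 221. ] enc [460.6  27. ] 19.9 z 0.0235 ray [0.4609 0.0273 0.023 ] [ 20.41851441 163.44567627  82.8481153 ]
935 px [343.4 255.1] enc [461.9 -32.7] 14.9 z 0.0235 ray [ 0.4619 -0.0325  0.023 ] [ 20.37754011 161.6855615  137.91229947]
```

View pics/w1.png

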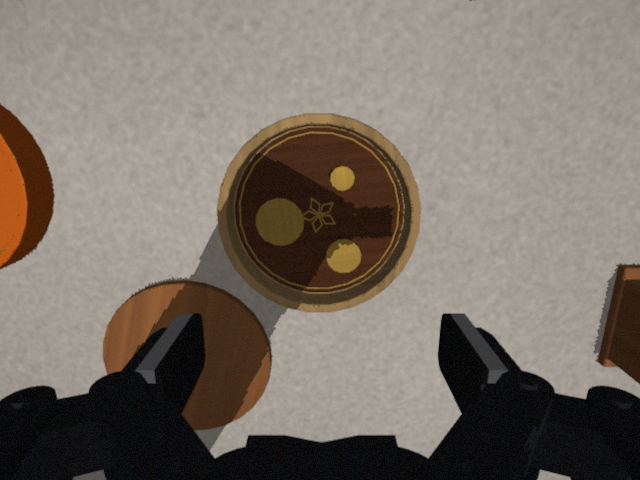

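Wrist view: the lid lies flat (top at 15.6 mm). Stud pixels: small (342,177), large (280,221), medium (343,255); their measured radii of 10/20/15 mm match. Going over the stand.

Request:
arm_command:
  increments:
    - {"dx":-1.3,"dy":4,"dz":-1.5,"wx":0,"wy":0,"wz":0,"grip":8.5}
    - {"dx":-2.6,"dy":8.5,"dz":-3,"wx":0,"wy":0,"wz":0,"grip":8.5}
    - {"dx":-4,"dy":13,"dz":-4.2,"wx":0,"wy":0,"wz":0,"grip":8.5}
    - {"dx":-5.4,"dy":17.5,"dz":-4.2,"wx":0,"wy":0,"wz":0,"grip":8.5}
    - {"dx":-6.8,"dy":22,"dz":-4.2,"wx":0,"wy":0,"wz":0,"grip":8.5}
    - {"dx":-8.2,"dy":26.5,"dz":-4.2,"wx":0,"wy":0,"wz":0,"grip":8.5}
    - {"dx":-9.5,"dy":31,"dz":-4.2,"wx":0,"wy":0,"wz":0,"grip":8.5}
    - {"dx":-9.5,"dy":31,"dz":-4.2,"wx":0,"wy":0,"wz":0,"grip":8.5}
    - {"dx":-9.5,"dy":31,"dz":-4.2,"wx":0,"wy":0,"wz":0,"grip":8.5}

```text
clock: 6.45
eef_pos: [0.5521, -0.3161, 0.2402]
tool_rot: [0.966, 0.259, -0.001, -0.001]
ft_force: [-0.3, 0.5, 0.2]
grip_width: 0.0852
grasp_force: 0.0
```

Run:
```python
from h import *
inc((.552,-.316,.122,30.4))
c,p,d=grab('wrist'); P=cloud(c,d); cv2.imwrite('pics/w2.png',p[...,::-1])
near=(np.hypot(P[...,0]-.552,P[...,1]+.316)<.08)&(d>0)
for n,a,b in(('cheek',.085,.0935),('collar',.0945,.1),('handletop',.168,.176)):
    m=(near&(P[...,2]>a)&(P[...,2]<b)).astype(np.uint8); k,l,s,_=cv2.connectedComponentsWithStats(m)
    for i in range(1,k):
        if s[i,4]<80: continue
        q=P[l==i]; r=cv2.minAreaRect((q[:,:2]*1000).astype(np.float32)); print(n,s[i,4],np.round(np.median(q[:,2]),4),np.round(r[0],1),np.round(r[1],1),round(r[2],1))
```

```text
t 6.45 pos [ 0.5521 -0.3161  0.2402] yaw 30.02 w 0.0852 F [-0.3  0.5  0.2]
d cm [1.000e-02 1.000e-02 1.182e+01] w [-0.0023  0.0009 -0.0067]
cheek 3749 0.0905 [ 538.3 -294. ] [80.3 32.4] 30.4
cheek 3615 0.0905 [ 566.7 -341.3] [79.3 33.6] 30.7
collar 995 0.0965 [ 555.5 -316.7] [33.9 43.5] 29.8
handletop 1949 0.1722 [ 551.8 -318.9] [25.8 26. ] 34.4
```

View pics/w2.png

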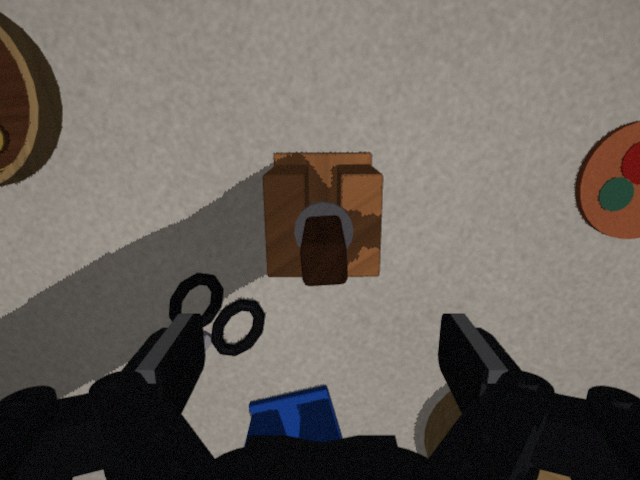

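Wrist view: punch handle at (324,250) on its collar (323,230), in the brown stand's slot. Measured: handle (0.5518,-0.3189), yaw 34.4°; stand centre (0.5525,-0.3177), yaw 30.5°.

```bash
python3 -c "
from h import *
inc((.5518,-.3189,.119,34.3))"
```

```text
t 6.5 pos [ 0.5523 -0.3151  0.2408] yaw 30.11 w 0.0849 F [0.8 0.6 0.2]
d cm [-0.23  0.32 12.18] w [-0.0017  0.0004 -0.0731]
```

Request:
arm_command:
  increments:
    - {"dx":-0.2,"dy":0.3,"dz":2,"wx":0,"wy":0,"wz":-0.07,"grip":8.5}
    - {"dx":-0.2,"dy":0.3,"dz":5,"wx":0,"wy":0,"wz":-0.07,"grip":8.5}
    - {"dx":-0.2,"dy":0.3,"dz":8,"wx":0,"wy":0,"wz":-0.07,"grip":8.5}
    - {"dx":-0.2,"dy":0.3,"dz":11,"wx":0,"wy":0,"wz":-0.07,"grip":8.5}
    - {"dx":-0.2,"dy":0.3,"dz":12.1,"wx":0,"wy":0,"wz":-0.07,"grip":8.5}
    - {"dx":-0.2,"dy":0.3,"dz":12.1,"wx":0,"wy":0,"wz":-0.07,"grip":5}
    - {"dx":-0.2,"dy":0.3,"dz":12.1,"wx":0,"wy":0,"wz":-0.07,"grip":2}
    - {"dx":-0.2,"dy":0.3,"dz":12.1,"wx":0,"wy":0,"wz":-0.07,"grip":1.5}
    - {"dx":-0.2,"dy":0.3,"dz":12.1,"wx":0,"wy":0,"wz":-0.07,"grip":1.5}
    - {"dx":-0.2,"dy":0.3,"dz":12.1,"wx":0,"wy":0,"wz":-0.07,"grip":1.5}

```text
clock: 7.5
eef_pos: [0.5539, -0.3198, 0.122]
tool_rot: [0.956, 0.294, 0.001, 0.001]
ft_force: [-0.9, 1.3, 5.1]
grip_width: 0.0251
grasp_force: 59.7
```

```bash
python3 -c "
from h import *
inc((.5518,-.3189,.230,34.3),(.4607,.0271,.22,34.3))"
```

```text
t 7.5 pos [ 0.5539 -0.3198  0.122 ] yaw 34.14 w 0.0251 F [-0.9  1.3  5.1]
d cm [ -0.1   -0.17 -10.8 ] w [ 0.0023 -0.0018 -0.0028]
d cm [ 11.77 -33.92  -9.85] w [ 0.0023 -0.0018 -0.0028]
```

Gripped (25 mm, 60 N). Lift straight up by 10 cm, then across to the large stud.

Request:
arm_command:
  increments:
    - {"dx":0,"dy":0,"dz":-2,"wx":0,"wy":0,"wz":0,"grip":1.5}
    - {"dx":0,"dy":0,"dz":-5,"wx":0,"wy":0,"wz":0,"grip":1.5}
    - {"dx":0,"dy":0,"dz":-9,"wx":0,"wy":0,"wz":0,"grip":1.5}
    - {"dx":1.2,"dy":-3.4,"dz":-10,"wx":0,"wy":0,"wz":0,"grip":1.5}
    - {"dx":2.6,"dy":-7.6,"dz":-10,"wx":0,"wy":0,"wz":0,"grip":1.5}
    - {"dx":4.2,"dy":-12,"dz":-10,"wx":0,"wy":0,"wz":0,"grip":1.5}
    - {"dx":5.7,"dy":-16.4,"dz":-10,"wx":0,"wy":0,"wz":0,"grip":1.5}
    - {"dx":7.2,"dy":-20.8,"dz":-10,"wx":0,"wy":0,"wz":0,"grip":1.5}
    - {"dx":8.7,"dy":-25,"dz":-10,"wx":0,"wy":0,"wz":0,"grip":1.5}
    - {"dx":10.2,"dy":-29.4,"dz":-10,"wx":0,"wy":0,"wz":0,"grip":1.5}

```text
clock: 8.5
eef_pos: [0.4718, -0.0177, 0.2201]
tool_rot: [0.956, 0.293, 0.0, 0.0]
ft_force: [1.2, 0.5, -2.7]
grip_width: 0.0251
grasp_force: 60.0
```

```bash
python3 -c "
from h import *
inc((.4607,.0271,.15,34.3))"
```

```text
t 8.5 pos [ 0.4718 -0.0177  0.2201] yaw 34.09 w 0.0251 F [ 1.2  0.5 -2.7]
d cm [ 1.59 -4.33  7.01] w [ 0.0003 -0.0004 -0.0036]
```

Request:
arm_command:
  increments:
    - {"dx":1.6,"dy":-4.3,"dz":2,"wx":0,"wy":0,"wz":0,"grip":1.5}
    - {"dx":1.6,"dy":-4.3,"dz":5,"wx":0,"wy":0,"wz":0,"grip":1.5}
    - {"dx":1.6,"dy":-4.3,"dz":7,"wx":0,"wy":0,"wz":0,"grip":1.5}
    - {"dx":1.6,"dy":-4.3,"dz":7,"wx":0,"wy":0,"wz":0,"grip":1.5}
    - {"dx":1.6,"dy":-4.3,"dz":7,"wx":0,"wy":0,"wz":0,"grip":1.5}

```text
clock: 9.0
eef_pos: [0.4616, 0.0254, 0.1503]
tool_rot: [0.956, 0.293, -0.0, -0.0]
ft_force: [-0.4, -0.1, -1.6]
grip_width: 0.0252
grasp_force: 60.2
```

Run:
```python
from h import *
inc((.4607,.0271,.107,34.3))
for n in('scene','wrist','top'):
    c,p,d=grab(n); P=cloud(c,d)
    m=(np.hypot(P[...,0]-.4607,P[...,1]-.0271)<.035)&(d>0)
    print(n,'low',np.histogram(P[m][:,2],[.0,.018,.028,.045,.055,.065,.075,.09,.11,.13,.15,.2])[0])
    if n!='top':
        for a,b in((.05,.065),(.065,.1),(.11,.118),(.118,.13),(.13,.17)):
            k=m&(P[...,2]>a)&(P[...,2]<b)
            if k.sum()>10: q=P[k]; print(a,b,k.sum(),np.round(q.mean(0),4), np.round(q.min(0),4),np.round(q.max(0),4))
    np.savez(n+'2',p=p,d=d)
p=np.load('scene2.npz')['p']
cv2.imwrite('pics/s2.png',cv2.resize(p[130:290,260:440],(675,600),interpolation=2)[...,::-1])
```

```text
t 9.0 pos [0.4616 0.0254 0.1503] yaw 34.12 w 0.0252 F [-0.4 -0.1 -1.6]
d cm [ 0.02 -0.19  4.33] w [-0.0002  0.0005 -0.0031]
scene low [312 211   2   0   4   9  21  19 127  67 305]
0.065 0.1 47 [0.465  0.0252 0.0839] [0.4614 0.0192 0.0668] [0.4686 0.0318 0.0999]
0.118 0.13 125 [0.47   0.024  0.1248] [0.4479 0.0043 0.1186] [0.4816 0.0451 0.1298]
0.13 0.17 166 [0.4709 0.0276 0.1529] [0.453  0.0007 0.1304] [0.4834 0.0511 0.1699]
wrist low [ 3726  1967     0     0     0     0     0     0  2435  1051 12181]
0.118 0.13 2435 [0.4717 0.0305 0.1252] [0.4486 0.0051 0.1184] [0.4832 0.0452 0.13  ]
0.13 0.17 3726 [0.4713 0.0302 0.1559] [0.4528 0.006  0.13  ] [0.4832 0.0498 0.17  ]
top low [66 16  0  0  0  0  0  0  0  0  0]
```

View pics/s2.png

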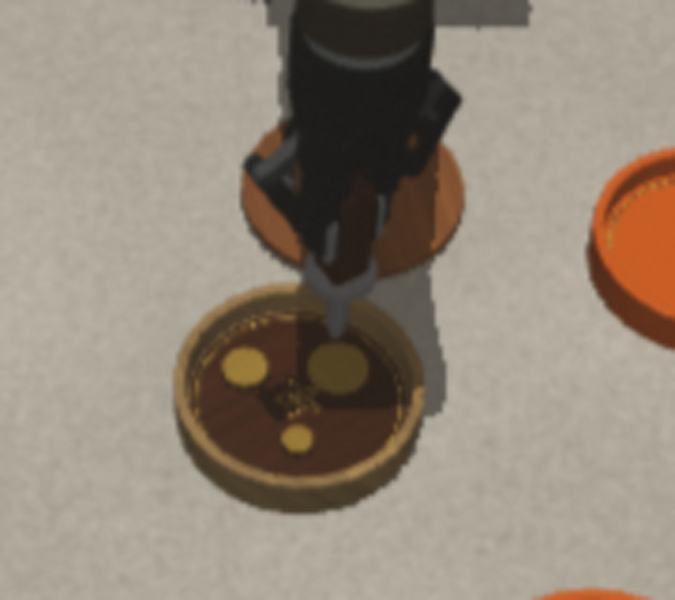

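The punch hangs straight in the grip with its tip over the large stud (crop (336,335), stud (338,367)). Its tip is about 90 mm below the TCP. Pressing.

Request:
arm_command:
  increments:
    - {"dx":0,"dy":-0.1,"dz":2,"wx":0,"wy":0,"wz":0,"grip":1.5}
    - {"dx":0,"dy":-0.1,"dz":3.2,"wx":0,"wy":0,"wz":0,"grip":1.5}
    - {"dx":0,"dy":-0.1,"dz":3.6,"wx":0,"wy":0,"wz":0,"grip":1.5}
    - {"dx":0,"dy":-0.1,"dz":4,"wx":0,"wy":0,"wz":0,"grip":1.5}
    - {"dx":0,"dy":-0.1,"dz":4.3,"wx":0,"wy":0,"wz":0,"grip":1.5}
    - {"dx":0,"dy":-0.1,"dz":4.3,"wx":0,"wy":0,"wz":0,"grip":1.5}

```text
clock: 9.75
eef_pos: [0.4617, 0.0262, 0.1088]
tool_rot: [0.956, 0.293, 0.001, 0.0]
ft_force: [-2.4, -0.5, 7.1]
grip_width: 0.0251
grasp_force: 61.5
```

```bash
python3 -c "
from h import *
inc((.4607,.0271,.107,34.3))"
```

```text
t 9.75 pos [0.4617 0.0262 0.1088] yaw 34.12 w 0.0251 F [-2.4 -0.5  7.1]
d cm [-0.03 -0.13  0.18] w [ 0.0012 -0.0016 -0.0032]
```

Request:
arm_command:
  increments:
    - {"dx":0,"dy":0,"dz":0.15,"wx":0,"wy":0,"wz":0,"grip":1.5}
    - {"dx":0,"dy":0,"dz":0.3,"wx":0,"wy":0,"wz":0,"grip":1.5}
    - {"dx":0,"dy":0,"dz":0.3,"wx":0,"wy":0,"wz":0,"grip":1.5}

```text
clock: 10.05
eef_pos: [0.4629, 0.0269, 0.1083]
tool_rot: [0.956, 0.294, 0.003, 0.0]
ft_force: [-7.7, 1.0, 22.8]
grip_width: 0.0252
grasp_force: 63.5
```

```bash
python3 -c "
from h import *
inc((.4619,-.0326,.15,34.3))"
```

```text
t 10.05 pos [0.4629 0.0269 0.1083] yaw 34.14 w 0.0252 F [-7.7  1.  22.8]
d cm [-3.4   4.88 -4.18] w [ 0.0019 -0.0056 -0.0028]
```

Hit the stop (23 N). Lift, then over to the medium stud.

Request:
arm_command:
  increments:
    - {"dx":0,"dy":0,"dz":-2,"wx":0,"wy":0,"wz":0,"grip":1.5}
    - {"dx":0,"dy":0,"dz":-4.2,"wx":0,"wy":0,"wz":0,"grip":1.5}
    - {"dx":-1.7,"dy":2.4,"dz":-4.2,"wx":0,"wy":0,"wz":0,"grip":1.5}
    - {"dx":-3.4,"dy":4.9,"dz":-4.2,"wx":0,"wy":0,"wz":0,"grip":1.5}
    - {"dx":-3.4,"dy":4.9,"dz":-4.2,"wx":0,"wy":0,"wz":0,"grip":1.5}
    - {"dx":-3.4,"dy":4.9,"dz":-4.2,"wx":0,"wy":0,"wz":0,"grip":1.5}

```text
clock: 10.65
eef_pos: [0.461, -0.0337, 0.1465]
tool_rot: [0.956, 0.293, 0.001, 0.0]
ft_force: [-0.4, 0.3, -2.7]
grip_width: 0.0256
grasp_force: 60.5
```

```bash
cat > st.py <<'E'
from h import *
def studs():
    c,p,d=grab('scene'); P=cloud(c,d)
    for n,x,y,r in(('L',.4607,.0271,.014),('M',.4619,-.0326,.009),('S',.5165,.0016,.006)):
        m=(np.hypot(P[...,0]-x,P[...,1]-y)<r)&(d>0)&(P[...,2]<.035)
        print(n,m.sum(),np.round(np.median(P[m][:,2]),4) if m.sum() else '')
E
python3 -c "
from st import *
studs(); inc((.4619,-.0326,.105,34.3))"
```

```text
L 89 0.0183
M 39 0.0239
S 23 0.0226
t 10.7 pos [ 0.4608 -0.0332  0.1463] yaw 34.1 w 0.0253 F [ 0.2 -0.5 -2.7]
d cm [0.12 0.01 4.13] w [ 0.0002 -0.0011 -0.0036]
```

Request:
arm_command:
  increments:
    - {"dx":0.1,"dy":0,"dz":2,"wx":0,"wy":0,"wz":0,"grip":1.5}
    - {"dx":0.1,"dy":0,"dz":2.9,"wx":0,"wy":0,"wz":0,"grip":1.5}
    - {"dx":0.1,"dy":0,"dz":3.3,"wx":0,"wy":0,"wz":0,"grip":1.5}
    - {"dx":0.1,"dy":0,"dz":3.7,"wx":0,"wy":0,"wz":0,"grip":1.5}
    - {"dx":0.1,"dy":0,"dz":4,"wx":0,"wy":0,"wz":0,"grip":1.5}
    - {"dx":0.1,"dy":0,"dz":4.1,"wx":0,"wy":0,"wz":0,"grip":1.5}
    - {"dx":0.1,"dy":0,"dz":4.1,"wx":0,"wy":0,"wz":0,"grip":1.5}

```text
clock: 11.4
eef_pos: [0.4612, -0.0319, 0.1083]
tool_rot: [0.956, 0.294, 0.001, -0.0]
ft_force: [-8.4, 2.9, 21.0]
grip_width: 0.0256
grasp_force: 63.6
```

```bash
python3 -c "
from h import *
inc((.5165,.0016,.15,34.3))"
```

```text
t 11.4 pos [ 0.4612 -0.0319  0.1083] yaw 34.18 w 0.0256 F [-8.4  2.9 21. ]
d cm [ 6.46  0.33 -4.15] w [-0.0002 -0.0022 -0.0022]
```

Request:
arm_command:
  increments:
    - {"dx":0,"dy":0,"dz":-2,"wx":0,"wy":0,"wz":0,"grip":1.5}
    - {"dx":0,"dy":0,"dz":-4.2,"wx":0,"wy":0,"wz":0,"grip":1.5}
    - {"dx":3.2,"dy":0.15,"dz":-4.2,"wx":0,"wy":0,"wz":0,"grip":1.5}
    - {"dx":6.45,"dy":0.3,"dz":-4.2,"wx":0,"wy":0,"wz":0,"grip":1.5}
    - {"dx":6.45,"dy":0.3,"dz":-4.2,"wx":0,"wy":0,"wz":0,"grip":1.5}
    - {"dx":6.45,"dy":0.3,"dz":-4.2,"wx":0,"wy":0,"wz":0,"grip":1.5}

```text
clock: 12.0
eef_pos: [0.5164, 0.0014, 0.1467]
tool_rot: [0.956, 0.294, -0.0, 0.0]
ft_force: [-0.1, 1.0, -2.5]
grip_width: 0.0252
grasp_force: 60.4
```

Run:
```python
from st import *
studs(); inc((.5165,.0016,.105,34.3))
c,p,d=grab('scene'); P=cloud(c,d)
m=(np.hypot(P[...,0]-.5165,P[...,1]-.0016)<.03)&(d>0)
for a,b in((.06,.075),(.075,.11),(.11,.119),(.119,.124)):
    q=P[m&(P[...,2]>a)&(P[...,2]<b)]
    if len(q)>5: print(a,len(q),np.round(q.mean(0),4),np.round(q.min(0),4),np.round(q.max(0),4))
```

```text
L 70 0.018
M 37 0.0184
S 22 0.0244
t 12.05 pos [0.5156 0.001  0.1466] yaw 34.16 w 0.0255 F [-0.4  0.6 -1.5]
d cm [0.11 0.   4.16] w [-0.0005  0.0014 -0.0024]
0.06 16 [5.177e-01 3.000e-04 6.860e-02] [ 0.5145 -0.0047  0.0605] [0.5193 0.0066 0.0747]
0.075 29 [5.178e-01 3.000e-04 8.470e-02] [ 0.5152 -0.0053  0.0753] [0.5204 0.0064 0.0947]
0.11 20 [5.274e-01 5.000e-04 1.175e-01] [ 0.5143 -0.0192  0.114 ] [0.5339 0.0203 0.119 ]
0.119 92 [5.229e-01 5.000e-04 1.216e-01] [ 0.5042 -0.0195  0.119 ] [0.5355 0.0202 0.1239]
```

Large and medium are home, small still raised. The shank sits about 3 mm short in x; correct that and press the small stud.

Request:
arm_command:
  increments:
    - {"dx":0.3,"dy":0.1,"dz":2,"wx":0,"wy":0,"wz":0,"grip":1.5}
    - {"dx":0.3,"dy":0.1,"dz":2.9,"wx":0,"wy":0,"wz":0,"grip":1.5}
    - {"dx":0.3,"dy":0.1,"dz":3.3,"wx":0,"wy":0,"wz":0,"grip":1.5}
    - {"dx":0.3,"dy":0.1,"dz":3.7,"wx":0,"wy":0,"wz":0,"grip":1.5}
    - {"dx":0.3,"dy":0.1,"dz":4,"wx":0,"wy":0,"wz":0,"grip":1.5}
    - {"dx":0.3,"dy":0.1,"dz":4.1,"wx":0,"wy":0,"wz":0,"grip":1.5}
    - {"dx":0.3,"dy":0.1,"dz":4.1,"wx":0,"wy":0,"wz":0,"grip":1.5}

```text
clock: 12.8
eef_pos: [0.5188, 0.0017, 0.1085]
tool_rot: [0.956, 0.293, 0.0, 0.0]
ft_force: [-6.3, -0.8, 12.9]
grip_width: 0.0252
grasp_force: 62.6
```

Request:
arm_command:
  increments:
    - {"dx":0,"dy":0,"dz":-3,"wx":0,"wy":0,"wz":0,"grip":1.5}
    - {"dx":0,"dy":0,"dz":-7,"wx":0,"wy":0,"wz":0,"grip":1.5}
    - {"dx":0,"dy":0,"dz":-11,"wx":0,"wy":0,"wz":0,"grip":1.5}
    - {"dx":0,"dy":0,"dz":-12,"wx":0,"wy":0,"wz":0,"grip":1.5}

```text
clock: 13.2
eef_pos: [0.5223, 0.0018, 0.2314]
tool_rot: [0.956, 0.293, 0.005, 0.001]
ft_force: [0.0, 0.8, -2.5]
grip_width: 0.0254
grasp_force: 60.7
```

```bash
python3 -c "
from st import *
studs(); inc((.5525,-.3177,.23,30.5))"
```

```text
L 89 0.0187
M 36 0.0184
S 15 0.0179
t 13.25 pos [0.5221 0.0018 0.2308] yaw 34.13 w 0.0255 F [ 0.2  0.1 -2. ]
d cm [-15.41  28.15   0.11] w [ 0.0051 -0.0081  0.0634]
```

All three home. Carry the punch back over the stand.

Request:
arm_command:
  increments:
    - {"dx":-2,"dy":4,"dz":0,"wx":0,"wy":0,"wz":0,"grip":1.5}
    - {"dx":-4.2,"dy":8,"dz":0,"wx":0,"wy":0,"wz":0,"grip":1.5}
    - {"dx":-6.4,"dy":12,"dz":0,"wx":0,"wy":0,"wz":0,"grip":1.5}
    - {"dx":-8.6,"dy":16,"dz":0,"wx":0,"wy":0,"wz":0,"grip":1.5}
    - {"dx":-10.8,"dy":20,"dz":0,"wx":0,"wy":0,"wz":0,"grip":1.5}
    - {"dx":-13,"dy":24,"dz":0,"wx":0,"wy":0,"wz":0,"grip":1.5}
    - {"dx":-15.2,"dy":28.1,"dz":0,"wx":0,"wy":0,"wz":0,"grip":1.5}
    - {"dx":-15.2,"dy":28.1,"dz":0,"wx":0,"wy":0,"wz":0,"grip":1.5}
    - {"dx":-15.2,"dy":28.1,"dz":0,"wx":0,"wy":0,"wz":0,"grip":1.5}
    - {"dx":-15.2,"dy":28.1,"dz":0,"wx":0,"wy":0,"wz":0,"grip":1.5}

```text
clock: 14.25
eef_pos: [0.5507, -0.3149, 0.2244]
tool_rot: [0.956, 0.294, -0.001, -0.001]
ft_force: [0.2, 0.6, -2.9]
grip_width: 0.0253
grasp_force: 60.8
```

Run:
```python
from st import *
inc((.5545,-.3177,.13,34.1),(.5545,-.3177,.119,34.1))
c,p,d=grab('scene'); P=cloud(c,d)
m=(np.hypot(P[...,0]-.5545,P[...,1]+.3177)<.04)&(d>0)
for a,b in((.13,.138),(.138,.15),(.15,.165),(.165,.19),(.19,.203),(.203,.208)):
    q=P[m&(P[...,2]>a)&(P[...,2]<b)]
    if len(q)>5: print(a,len(q),np.round(q.mean(0),4),np.round(q.min(0),4),np.round(q.max(0),4))
cv2.imwrite('pics/s3.png',cv2.resize(p[150:310,130:310],(675,600),interpolation=2)[...,::-1])
```

```text
t 14.25 pos [ 0.5507 -0.3149  0.2244] yaw 34.17 w 0.0253 F [ 0.2  0.6 -2.9]
d cm [0.17 0.47 9.44] w [-0.0028  0.0009  0.0012]
d cm [ 0.17  0.48 10.54] w [-0.0028  0.0009  0.0012]
0.138 19 [ 0.5509 -0.3135  0.1446] [ 0.5461 -0.3197  0.1387] [ 0.5533 -0.3091  0.1495]
0.15 28 [ 0.5516 -0.3137  0.1579] [ 0.5455 -0.3212  0.1503] [ 0.5546 -0.3082  0.1646]
0.165 17 [ 0.5523 -0.313   0.1698] [ 0.5478 -0.3205  0.1655] [ 0.5546 -0.3079  0.1731]
0.19 159 [ 0.5571 -0.3114  0.1987] [ 0.5276 -0.3354  0.1918] [ 0.5714 -0.2934  0.2026]
0.203 21 [ 0.5585 -0.3078  0.2056] [ 0.5503 -0.3215  0.2032] [ 0.5655 -0.2925  0.208 ]
```

View pics/s3.png

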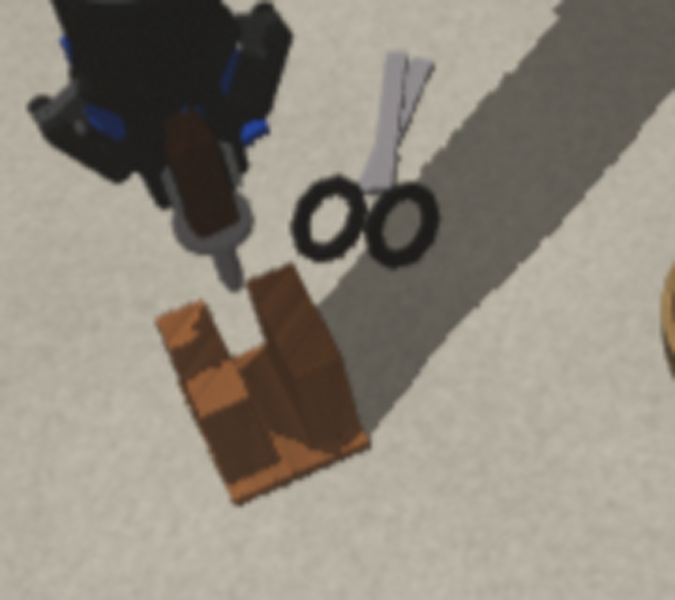

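The tip points into the slot; about 5 mm of shift is needed across it. Shift, then descend in stages.

Request:
arm_command:
  increments:
    - {"dx":0.2,"dy":0.45,"dz":0,"wx":0,"wy":0,"wz":0,"grip":1.5}
    - {"dx":0.2,"dy":0.45,"dz":2,"wx":0,"wy":0,"wz":0,"grip":1.5}
    - {"dx":0.2,"dy":0.45,"dz":3.5,"wx":0,"wy":0,"wz":0,"grip":1.5}
    - {"dx":0.2,"dy":0.45,"dz":4.5,"wx":0,"wy":0,"wz":0,"grip":1.5}
    - {"dx":0.2,"dy":0.45,"dz":5,"wx":0,"wy":0,"wz":0,"grip":1.5}
    - {"dx":0.2,"dy":0.45,"dz":5,"wx":0,"wy":0,"wz":0,"grip":1.5}

```text
clock: 14.9
eef_pos: [0.5553, -0.318, 0.1755]
tool_rot: [0.956, 0.294, -0.0, -0.0]
ft_force: [-0.3, 0.7, -1.6]
grip_width: 0.0254
grasp_force: 61.0
```

```bash
python3 -c "
from h import *
inc((.5545,-.3177,.125,34.1),(.5545,-.3177,.119,34.1))
c,p,d=grab('scene'); P=cloud(c,d)
m=(np.hypot(P[...,0]-.5545,P[...,1]+.3177)<.04)&(d>0)
for a,b in((.096,.11),(.11,.125),(.135,.155)):
    q=P[m&(P[...,2]>a)&(P[...,2]<b)]
    if len(q)>5: print(a,len(q),np.round(q.mean(0),4),np.round(q.min(0),4),np.round(q.max(0),4))
"
```

```text
t 14.9 pos [ 0.5553 -0.318   0.1755] yaw 34.18 w 0.0254 F [-0.3  0.7 -1.6]
d cm [-0.05 -0.07  5.05] w [-0.0009  0.0004  0.0014]
d cm [-0.05 -0.06  5.65] w [-0.0009  0.0004  0.0014]
0.096 23 [ 0.5568 -0.3176  0.1033] [ 0.5518 -0.3507  0.096 ] [ 0.5652 -0.3109  0.1095]
0.11 21 [ 0.5569 -0.3164  0.1164] [ 0.5516 -0.3224  0.1104] [ 0.5605 -0.3117  0.1239]
0.135 153 [ 0.5618 -0.3143  0.1499] [ 0.5335 -0.34    0.1432] [ 0.575  -0.2968  0.1545]
```

Request:
arm_command:
  increments:
    - {"dx":0,"dy":-0.05,"dz":1.5,"wx":0,"wy":0,"wz":0,"grip":1.5}
    - {"dx":0,"dy":-0.05,"dz":3,"wx":0,"wy":0,"wz":0,"grip":1.5}
    - {"dx":0,"dy":-0.05,"dz":4.3,"wx":0,"wy":0,"wz":0,"grip":1.5}
    - {"dx":0,"dy":-0.05,"dz":5,"wx":0,"wy":0,"wz":0,"grip":1.5}
    - {"dx":0,"dy":-0.05,"dz":5.3,"wx":0,"wy":0,"wz":0,"grip":1.5}
    - {"dx":0,"dy":-0.05,"dz":5.4,"wx":0,"wy":0,"wz":0,"grip":1.5}
    - {"dx":0,"dy":-0.05,"dz":5.4,"wx":0,"wy":0,"wz":0,"grip":1.5}

```text
clock: 15.65
eef_pos: [0.5555, -0.3184, 0.1226]
tool_rot: [0.956, 0.293, 0.0, 0.0]
ft_force: [-0.3, 0.1, -2.3]
grip_width: 0.0257
grasp_force: 61.1
```

Request:
arm_command:
  increments:
    - {"dx":0,"dy":0,"dz":0.1,"wx":0,"wy":0,"wz":0,"grip":1.5}
    - {"dx":0,"dy":0,"dz":0.2,"wx":0,"wy":0,"wz":0,"grip":1.5}
    - {"dx":0,"dy":0,"dz":0.2,"wx":0,"wy":0,"wz":0,"grip":1.5}

```text
clock: 15.95
eef_pos: [0.5557, -0.3185, 0.1221]
tool_rot: [0.956, 0.294, 0.001, 0.001]
ft_force: [-1.3, 1.3, 4.3]
grip_width: 0.0254
grasp_force: 61.8
```

Collar is on the cheeks (4 N). Open, let it settle, rise.

Request:
arm_command:
  increments:
    - {"dx":0,"dy":0,"dz":0,"wx":0,"wy":0,"wz":0,"grip":4}
    - {"dx":0,"dy":0,"dz":0,"wx":0,"wy":0,"wz":0,"grip":8.5}
    - {"dx":0,"dy":0,"dz":0,"wx":0,"wy":0,"wz":0,"grip":8.5}
    - {"dx":0,"dy":0,"dz":0,"wx":0,"wy":0,"wz":0,"grip":8.5}
    - {"dx":0,"dy":0,"dz":-2,"wx":0,"wy":0,"wz":0,"grip":8.5}
    - {"dx":0,"dy":0,"dz":-5,"wx":0,"wy":0,"wz":0,"grip":8.5}
    - {"dx":0,"dy":0,"dz":-9,"wx":0,"wy":0,"wz":0,"grip":8.5}
    - {"dx":0,"dy":0,"dz":-13,"wx":0,"wy":0,"wz":0,"grip":8.5}
    - {"dx":0,"dy":0,"dz":-14,"wx":0,"wy":0,"wz":0,"grip":8.5}
    - {"dx":0,"dy":0,"dz":-14,"wx":0,"wy":0,"wz":0,"grip":8.5}

```text
clock: 16.95
eef_pos: [0.5562, -0.3189, 0.2626]
tool_rot: [0.956, 0.294, 0.002, 0.002]
ft_force: [-0.8, -0.4, 0.0]
grip_width: 0.0849
grasp_force: 0.0
```

Run:
```python
from st import *
studs(); inc()
c,p,d=grab('wrist'); P=cloud(c,d)
near=(np.hypot(P[...,0]-.552,P[...,1]+.316)<.08)&(d>0)
for n,a,b in(('cheek',.085,.0935),('collar',.0945,.1),('handletop',.165,.178)):
    m=near&(P[...,2]>a)&(P[...,2]<b); q=P[m]; r=cv2.minAreaRect((q[:,:2]*1000).astype(np.float32)); print(n,len(q),np.round(np.median(q[:,2]),4),np.round(r[0],1),np.round(r[1],1),round(r[2],1))
c,p,d=grab('scene'); P=cloud(c,d)
m=(np.hypot(P[...,0]-.3,P[...,1]-.04)<.09)&(d>0)&(P[...,2]>.008)&(P[...,2]<.022); q=P[m]; A=np.c_[q[:,:2],np.ones(len(q))]; 
k=np.linalg.lstsq(A,q[:,2],rcond=None)[0]; print('lid',len(q),np.round(np.median(q[:,2]),4),'slope',np.round(k[:2],3),cv2.minEnclosingCircle((q[:,:2]*1000).astype(np.float32)))
cv2.imwrite('pics/end.png',p[...,::-1])
```

```text
L 81 0.0182
M 32 0.0179
S 15 0.0183
t 17.0 pos [ 0.5554 -0.3184  0.2602] yaw 34.13 w 0.085 F [-0.7  0.3  0.2]
cheek 6520 0.0905 [ 552.4 -318. ] [80.4 88.1] 30.5
collar 871 0.0965 [ 557.8 -318. ] [34.2 43.3] 35.1
handletop 1720 0.1721 [ 554.  -320.9] [26.6 25.6] 33.4
lid 2040 0.0161 slope [-0.005 -0.   ] ((298.2326965332031, 41.174835205078125), 80.29682922363281)
```

View pics/end.png

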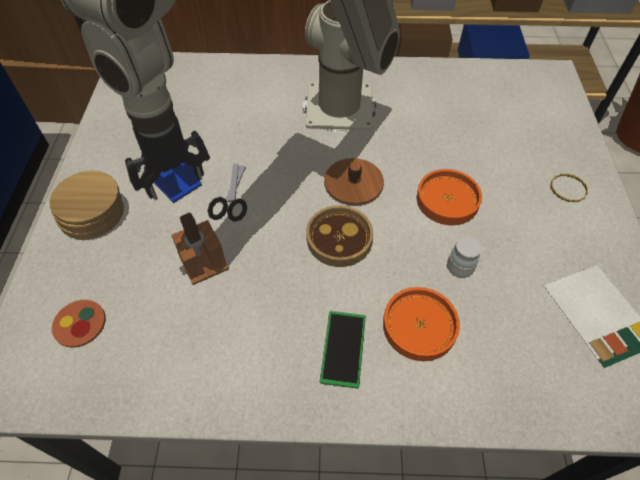

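The final picture shows the lid flat at (353,180), the studs down in the dish at (340,235), and the punch upright in the stand at (195,235). The jar, phone and scissors are where they were, and the gripper is clear.

```bash
python3 -c "
from workcell import job; print(job.job_done())"
```

```text
the job is handed in; nothing more can be done
None
```

I handed the job in at about 17 s of the 62 s allowed, with no verdict returned: the lid is flat beside the dish, all three studs are pressed home in order, the punch is back upright in its stand, and the jar, phone and scissors look unmoved in the final picture.

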